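# Nest the red angle offcut on its match

### The arm

A 6-joint arm with a two-finger parallel gripper is mounted at the origin on the work surface. World frame = base frame: x ahead of the robot, y to its left, z up, the work surface at z = 0. Lengths are in m, angles in rad, forces in N, time in s.
With the tool pointing down it reaches from about 0.375 to 0.925 m from the base axis. Payload 5.7 kg.
Tool frame: the origin (TCP) lies midway between the tips of the shut fingers; the grasp point (between the pads) lies 19 mm behind it; z points along the fingers, y is the line along which they close (so a half turn about z gives the same grasp; the last joint's range is limited). The gripper opens to 88 mm and grips with 3 to 60 N. Pads are 20 mm wide; open, the fingers measure 115 mm over their backs; the gripper's body (75 mm by 178 mm) begins 61 mm behind the grasp point.
Start: joints at [0.986, 0.359, 1.51, -0, 1.272, -0.115], TCP at [0.272, 0.535, 0.223] pointing down, gripper open.
Joint ranges: [-2.97, 2.97], [-1.01, 2.36], [0.21, 2.38], [-0.96, 4.11], [0.2, 2.71], [-2.98, 2.98]. Speed limits (rad/s): [2.39, 2.39, 3.14, 3.14, 3.14, 3.14].

### API

Orientations are given as a unit quaternion [x, y, z, w].
In Python, from bench import move_ptp, servo_line, goto_joints, move_gripper, sleep, inverse_kinematics, capture, PlanningError, close_job, spot_in, silhouettes, current_clock, current_joint_pos, current_qvel, current_joint_torque, current_position, current_orientation, current_force, current_torque, current_finger_gap, current_grip_force gives the robot as it stands. Calls block until the motion is done:
- move_ptp(position, orientation): joint-space move of the TCP to a pose.
- servo_line(position, orientation=None, rate=0.15, contact_N=None): straight line of the TCP; orientation=None keeps the orientation; rate is the mean speed in m/s. With contact_N (N) it stops when the force on the tool has changed by that much, and returns True; else False.
- goto_joints(angles): joint-space move.
- move_gripper(opening): finger opening in m; the grip force is fixed at half the most; returns when the fingers have stopped.
- sleep(seconds).
- inverse_kinematics(position, orientation): joint angles nearest the present ones, or None.
- capture(name): name is "scene" or "top"; returns a dict with "image" (384x512x3 uint8, blue, green, red), "range_z" (384x512 float32, m along the optical axis (not along the pixel's ray), 0 where there is no reading), "intrinsics" (3x3 intrinsics, pixels), "R" (3x3) and "t" (3): a world point X has camera coordinates R X + t. Camera axes: x right, y down, z forward; pixel columns grow to the right and rows downward; lengths in m; the calibration is good to about 2 mm. A picture is of the moment at which its call begins.
A pose or a line that the arm cannot do raises PlanningError and nothing moves.
- close_job(): hands the job in; it is judged then, once.
Trained networks look in the newest picture that a camera, given by its name, has taken for a name from the list of things; names that differ only in an ending like _2 or _b are one class to them, and where a whole thing is asked for, a point or a joint stands for the part that bears it (a point fixed in the world has none). Each returns a list of dicts, best first, with "conf" (0 to 1); they miss things now and then, are a little off and sometimes report something else, mostly with a low value. They report only what shows in the picture. A call takes as long as a camera call.
- spot_in(camera, query): "xy" ([column, row] in pixels, amid what is visible of it).
- silhouettes(camera, query): "region" (384x512 bool, what is visible of it) and "xy" ([column, row] in pixels, amid what is visible of it).
Readings, each from a call of its own:
- current_clock(): time.
- current_joint_pos(): joint angles.
- current_qvel(): joint speeds.
- current_joint_torque(): joint torques, N m.
- current_position(): TCP position.
- current_orientation(): TCP orientation.
- current_force(): force on the tool from outside, world axes, zero at the start.
- current_torque(): the same for the moment, N m.
- current_finger_gap(): finger opening in m.
- current_grip_force(): force on a finger pad.
Only numpy, scipy, OpenCV 4.12 (cv2) and the standard library are available. Lean on these libraries where they do the work, as an engineer would, in place of code of your own. Each camera call takes 0.05 s, during which the arm holds its last target. There are 200 camera calls.

### The job

Put away the large red angle offcut: pick it up and nest it squarely over the black angle of the same size that is bolted to the blue storage board, ridge over ridge, legs flat on legs and ends about flush, and let go. Leave the small brass angle and the lens on its post where they are.

Things in the scene. Friction and masses are not known exactly. Their poses are not given: they have to be found in the camera images.
- red_mid (a point): Loose red (anodised aluminium) equal angle, about 55 g: legs 35 mm wide, 5 mm thick, at a right angle; 60 mm long. Lies like a roof on the bench, ridge up: 28.3 mm high, 50 mm wide at the leg edges. Its two flat upright end faces, 60 mm apart, are free to grip. Point: middle of its length, below the ridge, half-way up (14.1 mm above the leg edges). x along the ridge, z up.
- black_mid (a point): Black angle of the same size (legs 35 x 5 mm, 60 mm long, 28.3 mm high), fixed ridge up in the middle of a blue board 130 (along the ridge) x 80 x 10 mm that is fixed to the bench; ridge 38.3 mm above the bench. Point: middle of its length, half-way up it (24.1 mm above the bench). x along the ridge, z up. A nested red angle lies 7.1 mm above it; either way round is right.
- small_mid (a point): Bystander: a small brass angle, loose, legs 20 x 4 mm, 60 mm long, lying ridge up, 17.0 mm high; too small to nest. The point is its middle, half-way up; x along its ridge.
- lens: Bystander: a round lens, 54 mm across, in a black ring on a post with a round foot 60 mm across, 135 mm high, loose, upright. Origin at the centre of the foot's underside, z up.

How it is judged:
At the end, for the whole second after the job is handed in: The red angle sits on the black one, ridge parallel and upright within 10 degrees, its middle within 15 mm along and 10 mm across the black one's and 3 to 12 mm higher (7 mm when fully nested); the small angle and the lens are within 20 mm of where they started (x of red_mid in the frame of black_mid between -0.015 and 0.015 m and y of red_mid in the frame of black_mid between -0.01 and 0.01 m and z of red_mid in the frame of black_mid between 0.003 and 0.012 m and angle between the x axis of red_mid and the x axis of black_mid, either way round below 0.175 rad and angle between red_mid's own z axis and vertical below 0.175 rad and distance of each of small_mid, lens from where it was at the start of the episode below 0.02 m); the robot touches nothing.
It fails at once if the small brass angle is moved by more than 20 mm (distance of small_mid from where it was at the start of the episode above 0.02 m).
It fails at once if the lens is moved by more than 20 mm or tipped over (distance of lens from where it was at the start of the episode above 0.02 m or angle between lens's own z axis and vertical above 0.35 rad).
It also fails if it takes over 38 s, if anything falls off the work surface, if the arm or the gripper's body presses on something with over 40 N, if the wrist force passes 120 N, or if a joint passes its speed limit or range.

## Working session

There is one attempt and no reset: what is moved stays moved. The work goes in short steps, each a Python script; the robot and the scene stay as the last script left them, time stands still between calls to the robot, and variables do not carry over. Pictures are saved under pics/ and viewed, at most 10 in all, crops included, and the job is handed in when it is done.

```bash
ls; mkdir -p pics; cat > h.py <<'E'
import numpy as np, cv2
from bench import *
def cloud(c):
    Z=c["range_z"].astype(float);K=c["intrinsics"];v,u=np.indices(Z.shape)
    P=np.stack([(u-K[0,2])/K[0,0]*Z,(v-K[1,2])/K[1,1]*Z,Z],-1)
    return (P-np.array(c["t"]))@np.array(c["R"]), Z>0
E
python3 - <<'E'
from h import *
ims=[]
for n in("scene","top"):
    c=capture(n);P,ok=cloud(c);im=c["image"].copy()
    np.savez(n+".npz",P=P,ok=ok,im=im)
    print(n,"cam at",-np.array(c["R"]).T@np.array(c["t"]))
    for q in("red_mid","black_mid","small_mid","lens"):
        for s in silhouettes(n,q)[:2]:
            m=s["region"]&ok; p=P[m]
            if len(p)==0: print(n,q,"nodepth",s["xy"]);continue
            r=cv2.minAreaRect(p[:,:2].astype(np.float32))
            print(n,q,round(s["conf"],2),np.round(s["xy"]),m.sum(),"med",np.round(np.median(p,0),4),"zmax",np.round(np.percentile(p[:,2],[2,98]),4),"rect",np.round(r[0],4),np.round(r[1],4),round(r[2],1))
            if s["conf"]>.5: cv2.circle(im,tuple(int(x) for x in s["xy"]),3,(0,255,0),-1)
            np.save(f"m_{n}_{q}.npy",s["region"]) if s is not None and s["conf"]>.5 else 0
    cv2.imwrite(f"pics/{n}0.png",im)
print(current_clock(),current_orientation())
E
```

```text
pics
scene cam at [ 1.20766087 -0.33414471  0.93345835]
scene red_mid 0.97 [273. 200.] 368 med [ 0.535  -0.0464  0.0184] zmax [0.0054 0.0297] rect [ 0.5272 -0.0421] [0.0471 0.0796] 67.7
scene black_mid 0.68 [375. 176.] 1253 med [0.5535 0.2292 0.0118] zmax [0.0045 0.0377] rect [0.5404 0.2399] [0.0878 0.1324] 81.8
scene small_mid 0.8 [204. 212.] 230 med [ 0.5121 -0.2118  0.011 ] zmax [0.0005 0.0195] rect [ 0.5086 -0.2122] [0.0267 0.0603] 73.3
scene lens 0.95 [105. 221.] 972 med [ 0.4908 -0.4373  0.0471] zmax [0.0032 0.1359] rect [ 0.4754 -0.4445] [0.0854 0.0583] 28.9
top cam at [ 0.46461383 -0.08346035  1.26232688]
top red_mid 0.65 [240. 188.] 293 med [ 0.5373 -0.0463  0.0156] zmax [0.0004 0.0298] rect [ 0.5379 -0.0454] [0.0493 0.0605] 70.1
top black_mid 0.66 [149. 186.] 1127 med [0.5412 0.2336 0.0111] zmax [0.001  0.0366] rect [0.5427 0.2388] [0.086  0.1325] 82.1
top lens 0.73 [368. 199.] 374 med [ 0.4856 -0.4308  0.0118] zmax [-0.0025  0.1358] rect [ 0.4876 -0.4387] [0.0652 0.0553] 88.5
0.5 [ 2.32729485e-01  9.72541505e-01 -8.50910753e-05 -3.02520061e-05]
```

View pics/top0.png

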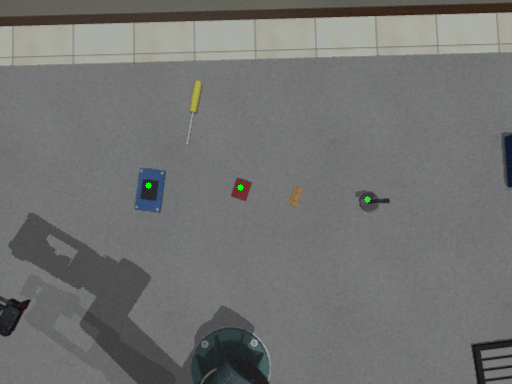

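View pics/scene0.png

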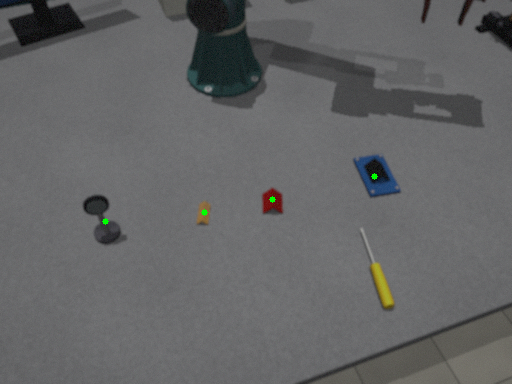

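```bash
cat >> h.py <<'E'
from scipy.optimize import minimize
def roofheight(xy,p,z0,W=.0495/2,H=.0283,L=.03):
    d=xy-p[:2];c,s=np.cos(p[2]),np.sin(p[2])
    a=d[:,0]*c+d[:,1]*s;b=-d[:,0]*s+d[:,1]*c
    ins=(abs(a)<L)&(abs(b)<W)
    return np.where(ins,z0+H-abs(b),np.nan),a,b
def fitroof(P,p0,z0,base):
    # P: scene points near p0; minimise clipped height residual against roof-on-plane (robust)
    def cost(p):
        h,_,_=roofheight(P[:,:2],p,z0)
        h=np.where(np.isnan(h),base,h)
        return np.minimum(abs(h-P[:,2]),.008).mean()
    best=None
    for dx in(-.006,0,.006):
        for da in(-.1,0,.1):
            r=minimize(cost,np.array(p0)+[dx,-dx,da],method="Nelder-Mead",options=dict(initial_simplex=np.array(p0)+[dx,0,da]+np.array([[0,0,0],[.006,0,0],[0,.006,0],[0,0,.1]]),xatol=1e-5,fatol=1e-7))
            if best is None or r.fun<best.fun: best=r
    return best.x,best.fun
E
python3 - <<'E'
from h import *
for n in("top","scene"):
    d=np.load(n+".npz");P,ok=d["P"],d["ok"]
    for q,c,ang,z0,base,R in(("red",(.5375,-.046),[np.radians(70.1),np.radians(-20)],0,0,.055),("black",(.5427,.2388),[np.radians(82.1),np.radians(-8)],.01,.01,.037)):
        m=ok&(np.hypot(P[...,0]-c[0],P[...,1]-c[1])<R)
        if n=="scene" and q=="red": pass
        for a in ang:
            print(n,q,m.sum(),*[np.round(x,4) for x in fitroof(P[m],[*c,a],z0,base)])
E
```

```text
top red 983 [ 0.5423 -0.0448  1.1896] 0.0036
top red 983 [ 0.5359 -0.0441 -0.3394] 0.0021
top black 453 [0.5511 0.2464 1.2263] 0.0052
top black 453 [ 0.5413  0.2382 -0.1468] 0.0021
scene red 1249 [ 0.5261 -0.0434  1.4911] 0.0035
scene red 1249 [ 0.5345 -0.0454 -0.345 ] 0.0021
scene black 557 [0.5395 0.237  3.0216] 0.0026
scene black 557 [ 0.5395  0.2369 -0.1294] 0.0026
```

The pictures agree with the fits. In the top view, red is at (240,188) with its ridge near −20°, black on its board is at (149,188), brass at (296,196) and the lens at (367,199). Next I grip red across its end faces.

```bash
cat >> h.py <<'E'
from scipy.spatial.transform import Rotation as Ro
def quat(pos,th):
    out=[]
    for t in(th,th+np.pi):
        c,s=np.cos(t),np.sin(t)
        q=Ro.from_matrix(np.array([[-s,c,0],[c,s,0],[0,0,-1]])).as_quat()
        j=inverse_kinematics(list(pos),list(q))
        if j is not None: out.append((np.abs(np.array(j)-current_joint_pos()).max(),list(q)))
    return min(out)[1]
RED=(.5352,-.0448,-.342); BLK=(.5404,.2376,-.138)
E
python3 - <<'E'
from h import *
x,y,th=RED
q=quat((x,y,.1),th)
move_gripper(.088)
move_ptp([x,y,.08],q)
print(current_position(),current_clock())
print("contact",servo_line([x,y,.010],rate=.08,contact_N=8))
print(current_position(),current_force())
move_gripper(.05)
print("gap",current_finger_gap(),current_grip_force())
servo_line([x,y,.11],rate=.12)
print("gap",current_finger_gap(),current_grip_force(),current_clock(),current_joint_pos())
c=capture("scene");im=c["image"]
cv2.imwrite("pics/g1.png",cv2.resize(im[110:240,200:420],None,fx=3.5,fy=3.5))
E
```

```text
[ 0.53545247 -0.04406539  0.0801974 ] 3.0417
contact False
[ 0.53561294 -0.04488141  0.01033313] [ 0.03418401 -0.56728925  0.18095256]
gap 0.059806602192322235 30.000347195891663
gap 0.05934356629648953 29.999843571858946 5.6 [-2.12173308e-01  4.01665092e-01  1.77197003e+00 -2.33984677e-05
  9.69300663e-01  1.29844999e-01]
```

View pics/g1.png

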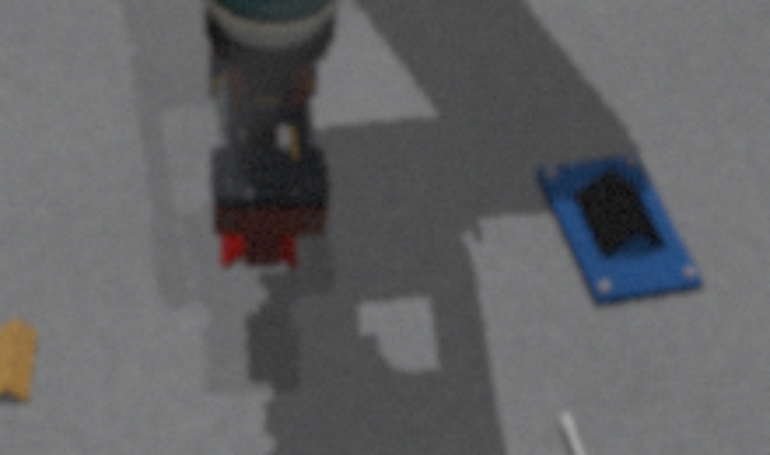

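The angle is held upright and level in the fingers, at about (260,245) in the crop, with the board clear at (620,230). Next I carry it over and lower with contact detection.

```bash
python3 - <<'E'
from h import *
for n in("top","scene"):
    c=capture(n);P,ok=cloud(c)
    m=ok&(np.hypot(P[...,0]-.5404,P[...,1]-.2376)<.037)
    print(n,m.sum(),*[np.round(v,4) for v in fitroof(P[m],BLK,.01,.01)])
x,y,th=BLK
q=quat((x,y,.11),th)
move_ptp([x,y,.11],q)
servo_line([x,y,.055],rate=.1)
print(current_position(),current_force(),current_torque())
hit=servo_line([x,y,.0265],rate=.03,contact_N=5)
print(hit,current_position(),current_force(),current_torque(),current_finger_gap(),current_clock())
c=capture("scene");im=c["image"]
cv2.imwrite("pics/p1.png",cv2.resize(im[110:220,300:440],None,fx=5,fy=5))
E
```

```text
top 450 [ 0.5413  0.238  -0.1462] 0.002
scene 545 [ 0.5399  0.2372 -0.1559] 0.0026
[0.54077463 0.23733696 0.0551878 ] [-0.44613396  0.4375003   0.06727297] [-0.02263118  0.03465031 -0.01950087]
True [0.5412712  0.23777644 0.03214294] [ 0.62660355 -0.37444004 -0.6606077 ] [ 0.08271587 -0.18393665  0.01615855] 0.060057785868571106 8.2667
```

View pics/p1.png

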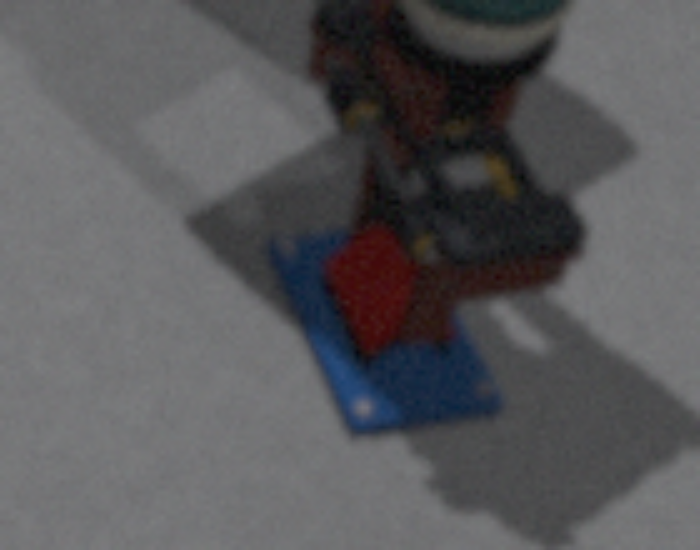

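Red is over the board, near (370,290) in the crop, about 5 mm above the nested height, and the residual force is very low. I'll keep lowering with a higher threshold.

```bash
python3 - <<'E'
from h import *
x,y,th=BLK
p=current_position()
hit=servo_line([p[0],p[1],.0265],rate=.02,contact_N=12)
print(hit,current_position(),current_force(),current_torque(),current_finger_gap(),current_clock())
sleep(.3)
print(current_position(),current_force(),current_torque())
E
```

```text
True [0.54128507 0.23785325 0.03108883] [0.25347606 0.3860209  1.91932452] [-0.00519161 -0.04168502  0.00259207] 0.059701465450250735 8.5333
[0.54131637 0.23788174 0.03108999] [1.07641761 0.36801386 2.58523337] [0.02284395 0.00385894 0.02852336]
```

Contact is firm and nearly vertical, with almost no side force, so at most 4 mm of drop remains. I'll release, back off and check.

```bash
python3 - <<'E'
from h import *
move_gripper(.088)
p=current_position()
print(servo_line([p[0],p[1],.16],rate=.12),current_force())
goto_joints([0.986,0.359,1.51,0,1.272,-0.115])
sleep(.3)
print(current_clock())
for n in("top","scene"):
    c=capture(n);P,ok=cloud(c)
    m=ok&(np.hypot(P[...,0]-.5404,P[...,1]-.2376)<.037)
    print(n,*[np.round(v,4) for v in fitroof(P[m],BLK,.0171,.01)],"z98",np.percentile(P[m][:,2],[98,99.5]))
    for q in("red_mid","small_mid","lens"):
        for s in silhouettes(n,q)[:1]:
            pp=P[s["region"]&ok];r=cv2.minAreaRect(pp[:,:2].astype(np.float32))
            print(n,q,round(s["conf"],2),np.round(s["xy"]),np.round(np.median(pp,0),4),np.round(r[0],4),np.round(r[1],4),round(r[2],1))
    im=c["image"]; a=im[150:230,100:210] if n=="top" else im[130:215,330:435]
    cv2.imwrite(f"pics/f_{n}.png",cv2.resize(a,(400,320)))
cv2.imwrite("pics/f.png",np.hstack([cv2.imread("pics/f_top.png"),cv2.imread("pics/f_scene.png")]))
E
```

```text
False [-0.75724322  0.27402912 -0.2713294 ]
12.5
top [ 0.5414  0.2383 -0.1485] 0.0022 z98 [0.04523752 0.04687448]
top red_mid 0.73 [149. 189.] [0.5438 0.2319 0.0345] [0.5422 0.2343] [0.0436 0.0517] 87.1
top small_mid 0.73 [295. 196.] [ 0.5116 -0.2108  0.01  ] [ 0.5106 -0.2118] [0.0268 0.0588] 68.1
top lens 0.75 [370. 200.] [ 0.4864 -0.4327  0.0122] [ 0.4889 -0.4433] [0.0582 0.0721] 28.2
scene [ 0.5388  0.2376 -0.1502] 0.0031 z98 [0.04595422 0.04769385]
scene red_mid 0.92 [377. 167.] [0.5399 0.2289 0.0338] [0.5267 0.24  ] [0.0527 0.0927] 71.2
scene small_mid 0.47 [204. 211.] [ 0.5103 -0.2118  0.0117] [ 0.5096 -0.213 ] [0.0276 0.0602] 68.2
scene lens 0.96 [103. 222.] [ 0.4906 -0.4375  0.0479] [ 0.4484 -0.4435] [0.1372 0.0596] 6.8
```

View pics/f.png

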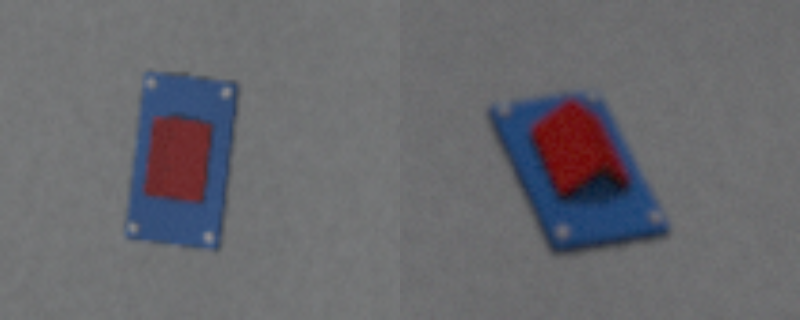

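Red is nested squarely: top view at (180,158), aligned with the board; scene view at (578,150), legs flat, ends about flush, ridge at about 45.5 mm. The brass angle and the lens have not moved, so I'm handing in.

```bash
python3 -c "
from bench import *
print(close_job())"
```

```text
the job is handed in; nothing more can be done
None
```

The red angle is nested on the black one and released, the brass angle and lens measured as unmoved, and the job was handed in at about 12.5 s; no verdict was returned.

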